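Find the pitch-gauge leaf that fits a press spindle

TASK

Find out which of the three toothed gauge leaves in the tray fits the thread of the press spindle lying in the front slot of the rest (the slot nearest the robot): mesh them gently against that thread one by one, feeling for the place along it where the teeth drop in. Leave the leaf that seats fully home sitting upright and level on the middle of that thread, with the other two standing upright in the tray; never press hard or tip a leaf over, and leave the jar, can and wrench alone.

Things in the scene. Friction and masses are not known exactly. Their poses are not given: they have to be found in the camera images.
- front_thread (a point): mid-thread, on the axis, of the spindle in the rest's front slot (nearest the robot), the one to gauge; y along it, z up. Round thread, 37 mm over crests, core 28 mm, 128 mm long. Pitch 10, 11.5 or 13 mm and the crests' place along y are not told. A fully meshed leaf has its grip point 53 mm above this; on the crests about 5 mm higher; a wrong leaf stays over 3 mm higher
- rest: fixed dark steel rest, 200 x 200 mm, origin under its centre. Three press spindles lie in it along its y, 65 mm apart in x, axes 48 mm above the bench; front slot at x = -65 mm, nearest the robot. A fitting leaf drops into the front thread only within about 1 mm of the right place along y (or a pitch further on), its teeth then have 0.8 mm play
- tray: flat aluminium tray 240 (x) x 140 (y) x 12 mm, rim 4 mm wide, floor 4 mm thick, in which the three leaves stand side by side, long side along the tray's y, about 68 mm apart in x; fixed; origin under its centre
- leaf_1_grip (a point): one of three loose aluminium leaves, alike but for tooth pitch (10, 11.5 or 13 mm; which is which is not told). Upright plate 74 mm long (y), 8 thick (x), 52 tall, on a toothed saddle foot 74 x 34 x 18 mm; 70 mm tall in all; 0.15 kg. This point: middle of the plate, 44 mm above the underside, 26 mm above the foot; grip the 8 mm plate here from above. z up; both ways round are the same
- leaf_2_grip (a point): one of three loose aluminium leaves, alike but for tooth pitch (10, 11.5 or 13 mm; which is which is not told). Upright plate 74 mm long (y), 8 thick (x), 52 tall, on a toothed saddle foot 74 x 34 x 18 mm; 70 mm tall in all; 0.15 kg. This point: middle of the plate, 44 mm above the underside, 26 mm above the foot; grip the 8 mm plate here from above. z up; both ways round are the same
- leaf_3_grip (a point): one of three loose aluminium leaves, alike but for tooth pitch (10, 11.5 or 13 mm; which is which is not told). Upright plate 74 mm long (y), 8 thick (x), 52 tall, on a toothed saddle foot 74 x 34 x 18 mm; 70 mm tall in all; 0.15 kg. This point: middle of the plate, 44 mm above the underside, 26 mm above the foot; grip the 8 mm plate here from above. z up; both ways round are the same
- leaf_1: the same leaf as point leaf_1_grip; origin under the centre of its foot; the foot's underside is an inverted V with 5 to 7 rounded teeth in a row along y that straddle the spindle; held firmly, it seats under a downward load of about 5 N
- leaf_2: the same leaf as point leaf_2_grip; origin under the centre of its foot; the foot's underside is an inverted V with 5 to 7 rounded teeth in a row along y that straddle the spindle; held firmly, it seats under a downward load of about 5 N
- leaf_3: the same leaf as point leaf_3_grip; origin under the centre of its foot; the foot's underside is an inverted V with 5 to 7 rounded teeth in a row along y that straddle the spindle; held firmly, it seats under a downward load of about 5 N
- jar: closed glass jar, 64 mm wide, 110 mm tall; bystander; origin under its middle
- can: closed food can with a paper band, 90 mm wide, 100 mm tall; bystander; origin under its middle
- wrench: steel wrench lying flat, 200 mm long; bystander; origin near its middle
- spindle_k: one of the three steel spindles, fixed, not turning, 210 mm long, 37 mm thick, in one of the rest's slots (order differs every time); origin on its axis near the middle, y along it
- spindle_m: one of the three steel spindles, fixed, not turning, 210 mm long, 37 mm thick, in one of the rest's slots (order differs every time); origin on its axis near the middle, y along it
- spindle_w: one of the three steel spindles, fixed, not turning, 210 mm long, 37 mm thick, in one of the rest's slots (order differs every time); origin on its axis near the middle, y along it
Not all that is in view belongs to the job. Leave any black, blue or orange look-alike of the leaf_3 alone.

How it is judged:
At the end, for the whole second after the job is handed in: One leaf sits on the front spindle, let go: grip point under 54.8 mm above the axis (53 = home), level within 3.4 deg, upright within 17 deg, along the spindle within 7 deg, within 26 mm of the thread middle. The other two stand upright (8.5 deg) in the tray. All at rest ((((x of leaf_1_grip in the frame of front_thread between -0.02 and 0.02 m and y of leaf_1_grip in the frame of front_thread between -0.026 and 0.026 m and z of leaf_1_grip in the frame of front_thread below 0.0548 m and angle between leaf_1_grip's own y axis and vertical between 1.5108 and 1.6308 rad and angle between leaf_1_grip's own z axis and vertical below 0.3 rad and angle between the y axis of leaf_1_grip and the y axis of front_thread, either way round below 0.12 rad and linear speed of leaf_1 below 0.02 m/s and contact force between leaf_1 and the fingers below 0.01 N) and (x of leaf_2_grip in the frame of tray between -0.11 and 0.11 m and y of leaf_2_grip in the frame of tray between -0.06 and 0.06 m and z of leaf_2_grip in the frame of tray below 0.06 m and angle between leaf_2_grip's own z axis and vertical below 0.15 rad and linear speed of leaf_2 below 0.02 m/s) and (x of leaf_3_grip in the frame of tray between -0.11 and 0.11 m and y of leaf_3_grip in the frame of tray between -0.06 and 0.06 m and z of leaf_3_grip in the frame of tray below 0.06 m and angle between leaf_3_grip's own z axis and vertical below 0.15 rad and linear speed of leaf_3 below 0.02 m/s)) or ((x of leaf_2_grip in the frame of front_thread between -0.02 and 0.02 m and y of leaf_2_grip in the frame of front_thread between -0.026 and 0.026 m and z of leaf_2_grip in the frame of front_thread below 0.0548 m and angle between leaf_2_grip's own y axis and vertical between 1.5108 and 1.6308 rad and angle between leaf_2_grip's own z axis and vertical below 0.3 rad and angle between the y axis of leaf_2_grip and the y axis of front_thread, either way round below 0.12 rad and linear speed of leaf_2 below 0.02 m/s and contact force between leaf_2 and the fingers below 0.01 N) and (x of leaf_1_grip in the frame of tray between -0.11 and 0.11 m and y of leaf_1_grip in the frame of tray between -0.06 and 0.06 m and z of leaf_1_grip in the frame of tray below 0.06 m and angle between leaf_1_grip's own z axis and vertical below 0.15 rad and linear speed of leaf_1 below 0.02 m/s) and (x of leaf_3_grip in the frame of tray between -0.11 and 0.11 m and y of leaf_3_grip in the frame of tray between -0.06 and 0.06 m and z of leaf_3_grip in the frame of tray below 0.06 m and angle between leaf_3_grip's own z axis and vertical below 0.15 rad and linear speed of leaf_3 below 0.02 m/s)) or ((x of leaf_3_grip in the frame of front_thread between -0.02 and 0.02 m and y of leaf_3_grip in the frame of front_thread between -0.026 and 0.026 m and z of leaf_3_grip in the frame of front_thread below 0.0548 m and angle between leaf_3_grip's own y axis and vertical between 1.5108 and 1.6308 rad and angle between leaf_3_grip's own z axis and vertical below 0.3 rad and angle between the y axis of leaf_3_grip and the y axis of front_thread, either way round below 0.12 rad and linear speed of leaf_3 below 0.02 m/s and contact force between leaf_3 and the fingers below 0.01 N) and (x of leaf_1_grip in the frame of tray between -0.11 and 0.11 m and y of leaf_1_grip in the frame of tray between -0.06 and 0.06 m and z of leaf_1_grip in the frame of tray below 0.06 m and angle between leaf_1_grip's own z axis and vertical below 0.15 rad and linear speed of leaf_1 below 0.02 m/s) and (x of leaf_2_grip in the frame of tray between -0.11 and 0.11 m and y of leaf_2_grip in the frame of tray between -0.06 and 0.06 m and z of leaf_2_grip in the frame of tray below 0.06 m and angle between leaf_2_grip's own z axis and vertical below 0.15 rad and linear speed of leaf_2 below 0.02 m/s)))); the robot touches nothing.
It fails at once if a leaf is pressed on a spindle with more than 60 N (contact force between any of leaf_1, leaf_2, leaf_3 and spindle_k above 60 N or contact force between any of leaf_1, leaf_2, leaf_3 and spindle_m above 60 N or contact force between any of leaf_1, leaf_2, leaf_3 and spindle_w above 60 N).
It fails at once if the gripper or arm pushes on a spindle or the rest with more than 10 N (contact force between any of the arm, the fingers and spindle_k above 10 N or contact force between any of the arm, the fingers and spindle_m above 10 N or contact force between any of the arm, the fingers and spindle_w above 10 N or contact force between any of the arm, the fingers and rest above 10 N).
It fails at once if the jar, can or wrench is moved more than 20 mm (distance of any of jar, can, wrench from where it was at the start of the episode above 0.02 m).
It fails at once if a leaf is tipped over (angle between any of leaf_1_grip, leaf_2_grip, leaf_3_grip's own z axis and vertical above 0.8 rad).
It also fails if it takes over 72 s, if anything falls off the work surface, if the arm or the gripper's body presses on something with over 40 N, if the wrist force passes 120 N, or if a joint passes its speed limit or range.

ROBOT

A 6-joint arm with a two-finger parallel gripper is mounted at the origin on the work surface. World frame = base frame: x ahead of the robot, y to its left, z up, the work surface at z = 0. Lengths are in m, angles in rad, forces in N, time in s.
With the tool pointing down it reaches from about 0.25 to 0.725 m from the base axis. Payload 4 kg.
Tool frame: the origin (TCP) lies midway between the tips of the shut fingers; the grasp point (between the pads) lies 19 mm behind it; z points along the fingers, x is the direction in which the jaws open and shut, and the axes are right-handed (so a half turn about z gives the same grasp; the last joint's range is limited). The gripper opens to 85 mm and grips with 20 to 120 N. Pads are 22 mm wide; open, the fingers measure 114 mm over their backs; the gripper's body (76 mm by 85 mm) begins 54 mm behind the grasp point. The pads swing forward as they close: fully open they stand 13 mm farther back than shut.
Start: joints at [1.232, 0.241, 0.005, 1.335, 0, 1.571], TCP at [0.166, 0.472, 0.231] pointing down, gripper open.
Joint ranges: [-2.72, 2.72], [-1.05, 1.87], [-1.09, 1.28], [-1.99, 2.15], [-1.42, 1.44], [-3.14, 3.14]. Speed limits (rad/s): [2.79, 2.79, 3.14, 3.14, 3.14, 3.14].

INTERFACE

Orientations are given as a unit quaternion [x, y, z, w].
In Python, from workcell import bot, vision, ticket gives the robot as it stands.
- The arm moves only by the tool play_rows, never from a script. Its argument "deltas" is one flat list of numbers, 5 for each row, row after row: the opening, from 0 (shut) to 1 (fully open), then the shift along the tool's x, y, z in units of 60 mm (1.0 is 60 mm), then the turn about the tool's z in degrees. A call has 1 to 12 rows; each row shifts and turns the pose as measured when the row begins, along the tool's axes as they then stand; what a row does not reach is not made up. A row lasts 1/8 s, in which the tool goes at most 62.5 mm and 10.7 degrees, less where a joint would pass 70% of its speed; a pose out of reach is approached as far as the arm can. A call is refused whole if a number of a shift passes 1 or a number of a turn 10.7, either way. A call with a gripper value outside its range is refused whole. The fingers move at their own pace and stop on an object; the grip force is fixed at half the most. Time passes only in rows, so rows that do not move let the fingers close. It gives the time, the measured TCP pose, the force and the opening at its end, in the units of the state.
- bot.get_obs(): the state, without advancing time (a new reading comes with each control period).
- vision.camera(name): name is "side" or "top" or "wrist"; returns a dict with "color" (480x640x3 uint8, blue, green, red), "intrinsics" (3x3 intrinsics, pixels), "k1" (the pictures are not rectified: a ray, as slopes to the right and down, at radius r is drawn at 1 + k1 r^2 times it, then the intrinsics apply), "rvec" (rotation vector, rad) and "tvec" (3), from world to camera coordinates, as OpenCV has them. Camera axes: x right, y down, z forward; pixel columns grow to the right and rows downward; lengths in m; the calibration is good to about 2 mm. A picture is of the moment at which its call begins. There is no depth.
- ticket.job_done(): hands the job in, once; it reports no verdict.
The state is a dict: "clock": time; "joint_pos": joint angles; "joint_vel": joint speeds; "tau": joint torques, N m; "eef_pos": TCP position; "tool_rot": TCP orientation; "ft_force": force on the tool from outside, world axes, zero at the start; "ft_torque": the same for the moment, N m; "grip_width": finger opening in m.
Only numpy, scipy, OpenCV 4.12 (cv2) and the standard library are available. Lean on these libraries where they do the work, as an engineer would, in place of code of your own. Each camera call takes 0.05 s, during which the arm holds its last target. There are 200 camera calls.

## Working session

There is one attempt and no reset: what is moved stays moved. The work goes in short steps, Python scripts to look and compute and a tool call to move; the robot and the scene stay as the last step left them, time stands still between calls to the robot, and variables do not carry over. Pictures are saved under pics/ and viewed, about 8 in all and at most 12, crops included, and the job is handed in when it is done.

Besides the shell and the picture viewer there is one more tool, called after ">>>" as name(argument=value, ...) on one line, values as JSON. play_rows: Moves the arm, as the interface text tells. Its arguments: {"type":"object","properties":{"deltas":{"type":"array"}},"required":["deltas"]}

```bash
mkdir -p pics; ls; cat > h.py <<'E'
import numpy as np, cv2
from scipy.spatial.transform import Rotation as R
from workcell import bot, vision, ticket
def cam(n):
    c=vision.camera(n); return c
def ray(c,uv):
    K=np.array(c["intrinsics"]);k=c["k1"]
    d=np.array([(uv[0]-K[0,2])/K[0,0],(uv[1]-K[1,2])/K[1,1]]);s=d.copy()
    for _ in range(20): s=d/(1+k*(s@s))
    Rm=cv2.Rodrigues(np.array(c["rvec"],float))[0];t=np.array(c["tvec"],float).ravel()
    return -Rm.T@t, Rm.T@np.array([s[0],s[1],1])
def onz(c,uv,z):
    o,d=ray(c,uv); return o+d*(z-o[2])/d[2]
def proj(c,p):
    Rm=cv2.Rodrigues(np.array(c["rvec"],float))[0];t=np.array(c["tvec"],float).ravel()
    q=Rm@np.array(p,float)+t;s=q[:2]/q[2];s=s*(1+c["k1"]*(s@s));K=np.array(c["intrinsics"])
    return np.array([K[0,0]*s[0]+K[0,2],K[1,1]*s[1]+K[1,2]])
def st():
    o=bot.get_obs();print("t",round(o["clock"],2),"p",np.round(np.array(o["eef_pos"])*1e3,1),"F",np.round(o["ft_force"],1),"w",round(o["grip_width"]*1e3,1));r=R.from_quat(o["tool_rot"]).as_matrix();print("toolx",np.round(r[:,0],3),"tooly",np.round(r[:,1],3),"z",np.round(r[:,2],3));return o
E
python3 - <<'E'
from h import *
st()
for n in("top","side"):
    c=cam(n);cv2.imwrite(f"pics/{n}0.png",c["color"]);o,d=ray(c,(320,240));print(n,o,d,c["k1"],np.array(c["intrinsics"])[0,0])
E
```

```text
pics
t 0.0 p [166.  471.  230.4] F [ 0.4 -0.2 -0.9] w 85.7
toolx [ 0.332  0.943 -0.002] tooly [ 0.943 -0.332 -0.   ] z [-0.001 -0.002 -1.   ]
top [0.40561608 0.01347121 1.11973848] [ 0.18613284 -0.04827416 -0.9815796 ] -0.0020704707066329987 441.54869680284077
side [ 0.54268732 -0.85414152  1.04647818] [ 0.05314079  0.66040188 -0.7494219 ] -0.08466408759340645 435.4453874590513
```

View pics/top0.png

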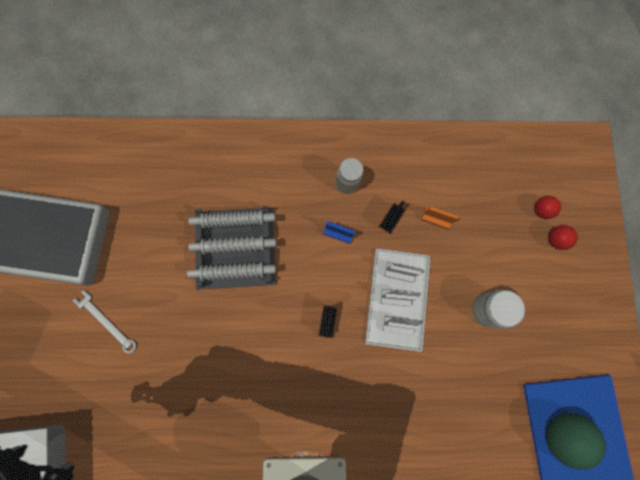

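View pics/side0.png

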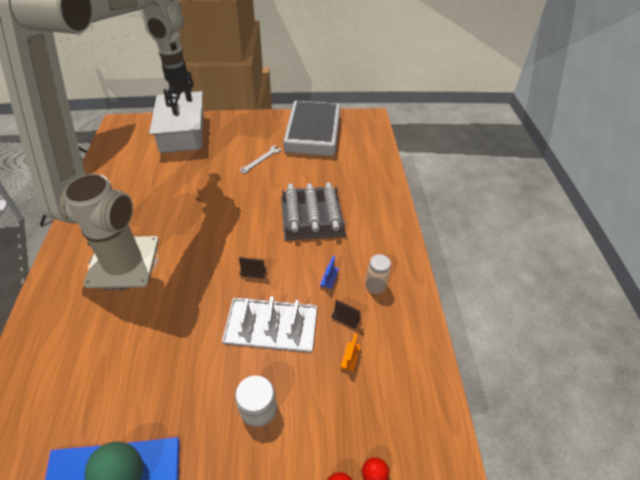

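Top view: the rest is around (236,248), with its front spindle from (190,272) to (275,270). The tray is at about (398,300), with the three leaf plates near (405,271), (400,296) and (403,322). The side view confirms this layout; the black, blue and orange look-alikes lie nearby.

```bash
python3 - <<'E'
from h import *
c=cam("top");im=c["color"]
z=[(365,245,435,355),(185,200,285,295)]
a=cv2.resize(im[240:360,360:440],None,fx=5,fy=5,interpolation=cv2.INTER_CUBIC)
b=cv2.resize(im[200:296,180:284],None,fx=3.9,fy=6.25,interpolation=cv2.INTER_CUBIC)
cv2.imwrite("pics/crop.png",np.hstack([a,b[:600,:400]]))
hsv=cv2.cvtColor(im,cv2.COLOR_BGR2HSV)
m=((hsv[...,1]<60)&(hsv[...,2]>120)).astype(np.uint8);mm=np.zeros_like(m);mm[235:360,355:445]=m[235:360,355:445]
mm=cv2.morphologyEx(mm,cv2.MORPH_CLOSE,np.ones((9,9)))
k=max(cv2.findContours(mm,0,2)[0],key=cv2.contourArea);bx=cv2.boxPoints(cv2.minAreaRect(k))
P=np.array([onz(c,q,.012) for q in bx]);print("tray",np.round(bx),np.round(P,3),P.mean(0))
d=((hsv[...,1]<110)&(hsv[...,2]<255)).astype(np.uint8);mm=np.zeros_like(d);mm[195:300,180:290]=d[195:300,180:290]
mm=cv2.morphologyEx(mm,cv2.MORPH_OPEN,np.ones((3,3)))
k=max(cv2.findContours(mm,0,2)[0],key=cv2.contourArea);print("rest",cv2.boundingRect(k),cv2.minAreaRect(k))
print("front ends",onz(c,(190,273),.048),onz(c,(275,270.5),.048))
for u in((386,264),(424,269)),((381,291),(419,295)),((384,317),(422,322)):
    print("plate top",[np.round(onz(c,q,.074),3) for q in u])
E
```

```text
tray [[364. 345.]
 [375. 248.]
 [433. 254.]
 [422. 351.]] [[ 0.354 -0.148  0.012]
 [ 0.596 -0.182  0.012]
 [ 0.58  -0.329  0.012]
 [ 0.338 -0.289  0.012]] [ 0.46666739 -0.23687069  0.012     ]
rest (186, 205, 91, 85) ((230.64999389648438, 247.05001831054688), (80.15556335449219, 92.31101989746094), 86.633544921875)
front ends [0.52697769 0.27619015 0.048     ] [0.53307215 0.07094619 0.048     ]
plate top [array([ 0.546, -0.196,  0.074]), array([ 0.534, -0.287,  0.074])]
plate top [array([ 0.481, -0.182,  0.074]), array([ 0.472, -0.272,  0.074])]
plate top [array([ 0.42 , -0.187,  0.074]), array([ 0.409, -0.276,  0.074])]
```

View pics/crop.png

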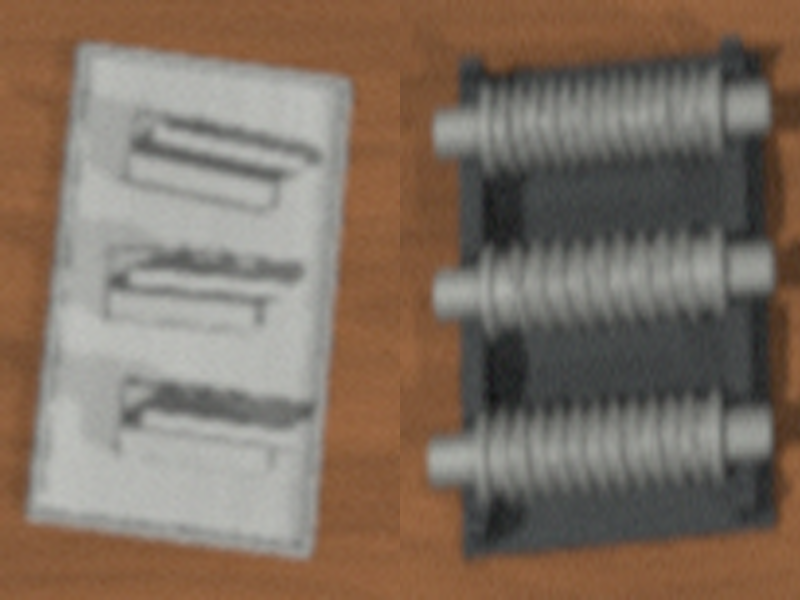

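```bash
cat >> h.py <<'E'
def plan(tgt,yaw,g,n=None,step=50.):
    """rows to carry TCP to tgt (mm) and tool-x heading yaw (deg)"""
    o=bot.get_obs();p=np.array(o["eef_pos"])*1e3;r=R.from_quat(o["tool_rot"]).as_matrix()
    a=np.degrees(np.arctan2(r[1,0],r[0,0]));dy=(yaw-a+180)%360-180
    d=np.array(tgt,float)-p;n=n or int(max(np.ceil(np.linalg.norm(d)/step),np.ceil(abs(dy)/10),1));out=[]
    for i in range(n):
        b=np.radians(a+dy*i/n);X=np.array([np.cos(b),np.sin(b),0]);Y=np.array([np.sin(b),-np.cos(b),0])
        s=d/n/60;out.append([g,round(s@X,3),round(s@Y,3),round(-s[2],3),round(-dy/n,2)])
    print("yaw",round(a,2),"d",np.round(d,1),"dyaw",round(dy,2))
    for i in range(0,n,12):print(str([x for q in out[i:i+12] for x in q]))
E
python3 -c "
from h import *
plan([500,174,230],1.7,1)"
```

```text
yaw 70.59 d [ 334.  -297.1   -0.6] dyaw -68.89
[1, np.float64(-0.313), np.float64(0.766), np.float64(0.001), np.float64(7.65), 1, np.float64(-0.209), np.float64(0.801), np.float64(0.001), np.float64(7.65), 1, np.float64(-0.1), np.float64(0.822), np.float64(0.001), np.float64(7.65), 1, np.float64(0.01), np.float64(0.828), np.float64(0.001), np.float64(7.65), 1, np.float64(0.121), np.float64(0.819), np.float64(0.001), np.float64(7.65), 1, np.float64(0.229), np.float64(0.796), np.float64(0.001), np.float64(7.65), 1, np.float64(0.332), np.float64(0.758), np.float64(0.001), np.float64(7.65), 1, np.float64(0.43), np.float64(0.707), np.float64(0.001), np.float64(7.65), 1, np.float64(0.521), np.float64(0.643), np.float64(0.001), np.float64(7.65)]
```

>>> play_rows(deltas=[1,-0.31,0.77,0,7.65,1,-0.21,0.8,0,7.65,1,-0.1,0.82,0,7.65,1,0.01,0.83,0,7.65,1,0.12,0.82,0,7.65,1,0.23,0.8,0,7.65,1,0.33,0.76,0,7.65,1,0.43,0.71,0,7.65,1,0.52,0.64,0,7.65,1,0,0,0,0])

```text
clock: 1.4
eef_pos: [0.5046, 0.1595, 0.2271]
tool_rot: [1.0, -0.003, -0.002, 0.002]
ft_force: [0.9, 0.1, -0.1]
grip_width: 0.0854
```

```bash
sed -i 's/out.append(\[g,round(s@X,3),round(s@Y,3),round(-s\[2\],3),round(-dy\/n,2)\])/out.append([g]+[round(float(v),2) for v in (s@X,s@Y,-s[2],-dy\/n)])/' h.py; python3 - <<'E'
from h import *
st();c=cam("wrist");cv2.imwrite("pics/w1.png",c["color"])
o,d=ray(c,(320,240));print(o,d);print(proj(c,(.53,.174,.048)))
plan([467,-237,230],-7.5,1)
E
```

```text
t 1.4 p [504.6 159.5 227.1] F [ 0.9  0.1 -0.1] w 85.4
toolx [ 1.    -0.006 -0.004] tooly [-0.006 -1.     0.004] z [-0.004 -0.004 -1.   ]
[0.50507411 0.23470439 0.36857037] [-0.00770258 -0.28567622 -0.95834689]
[351.45685983 201.33744471]
yaw -0.19 d [ -36.4 -397.5    2.8] dyaw -7.31
[1, -0.07, 0.83, -0.01, 0.91, 1, -0.06, 0.83, -0.01, 0.91, 1, -0.05, 0.83, -0.01, 0.91, 1, -0.03, 0.83, -0.01, 0.91, 1, -0.02, 0.83, -0.01, 0.91, 1, -0.01, 0.83, -0.01, 0.91, 1, 0.01, 0.83, -0.01, 0.91, 1, 0.02, 0.83, -0.01, 0.91]
```

View pics/w1.png

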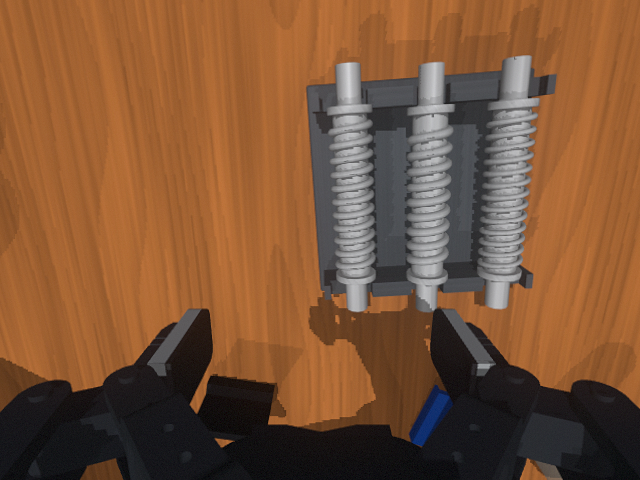

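Wrist view: the front spindle runs from (348,62) to (357,310), with thread collars at about (350,108) and (356,277). The crests are clear, so I'll measure the axis and pitch from them.

```bash
python3 - <<'E'
from h import *
c=cam("wrist");im=cv2.cvtColor(c["color"],cv2.COLOR_BGR2GRAY).astype(np.float32)
A=onz(c,(350,108),.0625);B=onz(c,(356.5,277),.0625);print("collars",A,B,np.linalg.norm(A-B),"mid",(A+B)/2)
E1=onz(c,(348,63),.06);E2=onz(c,(357.5,309),.06);print("ends",E1,E2)
u=(A-B)[:2]/np.linalg.norm((A-B)[:2]);n=np.array([u[1],-u[0]]);mid=(A+B)[:2]/2
# masks for sideways centre: width scan at several y
hsv=cv2.cvtColor(c["color"],cv2.COLOR_BGR2HSV)
s=np.arange(-75,75,.5)
for off in(-8,0,8):
    pts=np.array([proj(c,[*(mid+u*q/1e3+n*off/1e3),.048+np.sqrt(.0185**2-(off/1e3)**2)]) for q in s],np.float32)
    v=cv2.remap(im,pts[:,:1],pts[:,1:],1).ravel();w=v[abs(s)<58];sw=s[abs(s)<58]
    w=w-np.polyval(np.polyfit(sw,w,2),sw);P=np.arange(8,16,.25)
    f=[abs(np.sum(w*np.exp(2j*np.pi*sw/p))) for p in P];k=int(np.argmax(f))
    ph=np.angle(np.sum(w*np.exp(2j*np.pi*sw/P[k])))/2/np.pi*P[k];print(off,"pitch",P[k],"phase",round(ph,2),np.round(f[::4]))
    if off==0:print(np.round(v[::2]).astype(int))
E
```

```text
collars [0.5247383  0.25031877 0.0625    ] [0.53328757 0.11049084 0.0625    ] 0.14008904638305553 mid [0.52901294 0.18040481 0.0625    ]
ends [0.5227386  0.28187079 0.06      ] [0.53519799 0.07807238 0.06      ]
-8 pitch 11.75 phase -3.57 [323.  36. 248. 308. 910.  28. 307. 173.]
0 pitch 10.75 phase 2.41 [ 409.  163.  196. 1036.  192.  320.  249.  280.]
[175 174 178 175 132 100 133 156 163 176 181 181 176 144 114 181 170 154
 126 128 160 172 183 180 113 158 180 173 162 135 132 169 182 182 181 161
 139 170 177 168 146 116 161 163 182 181 174 138 158 182 173 150 119 148
 175 180 182 154 107 145 174 176 166 142 137 158 181 182 181 161 139 106
 185 173 153 127 181 182 180 182 182 101 156 177 178 169 133 141 164 182
 179 135  95 141 168 179 174 149 144 177 175 183 184 162 111 159 181 178
 164 136 158 183 183 188 113 107 144 174 186 174 142 160 165 172 184 188
 167 134 123 181 183 157 154 174 187 188 189 188 188 145 108 171 185 187
 191 197 176 161 182 185]
8 pitch 11.75 phase -1.84 [ 187.  195.  346.  441. 1173.  160.  270.  289.]
```

>>> play_rows(deltas=[1,-0.07,0.83,0,0.9,1,-0.06,0.83,0,0.9,1,-0.05,0.83,0,0.9,1,-0.03,0.83,0,0.9,1,-0.02,0.83,0,0.9,1,-0.01,0.83,0,0.9,1,0.01,0.83,0,0.9,1,0.02,0.6,0,0.9,1,0,0,0,0])

```text
clock: 2.62
eef_pos: [0.4688, -0.2192, 0.2283]
tool_rot: [0.999, -0.05, -0.003, 0.0]
ft_force: [0.1, 1.0, 0.6]
grip_width: 0.0855
```

```bash
python3 - <<'E'
from h import *
st();c=cam("wrist");cv2.imwrite("pics/w2.png",c["color"])
E
```

```text
t 2.62 p [ 468.8 -219.2  228.3] F [0.1 1.  0.6] w 85.5
toolx [ 0.995 -0.1   -0.006] tooly [-0.1   -0.995  0.001] z [-0.006 -0.    -1.   ]
```

View pics/w2.png

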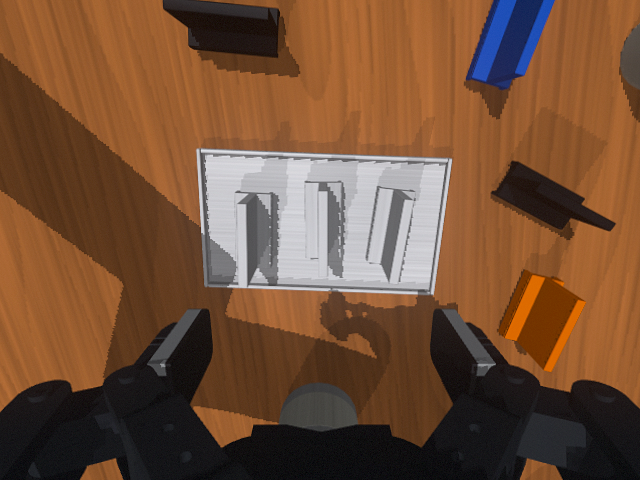

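The tray holds three leaves, with plate tops near (242,195–285), (322,183–278) and (405,190–282). I'll zoom in to read the plate-top corners.

```bash
python3 - <<'E'
from h import *
im=cv2.imread("pics/w2.png");cv2.imwrite("pics/w2c.png",cv2.resize(im[145:300,195:455],None,fx=3,fy=3,interpolation=cv2.INTER_LINEAR))
E
```

```text
(no output)
```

View pics/w2c.png

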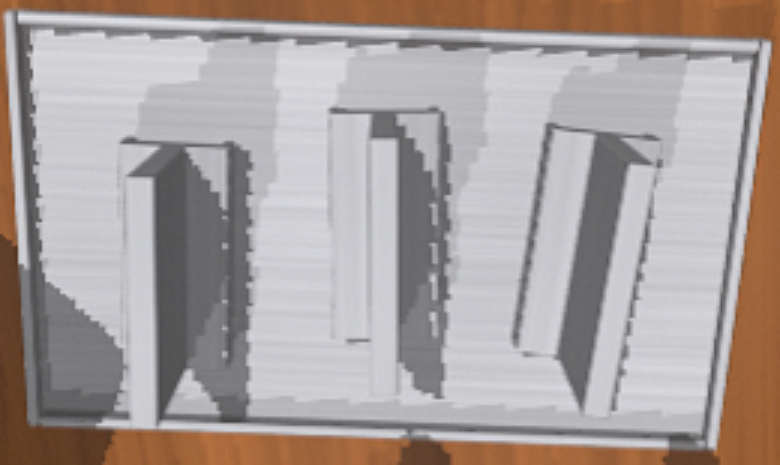

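The crop shows the plate-top centrelines: A (141,177)–(145,426), B (384,138)–(385,394), C (641,164)–(598,414).

```bash
python3 - <<'E'
from h import *
c=cam("wrist")
for n,a,b in("A",(141,177),(145,426)),("B",(384,138),(385,394)),("C",(641,164),(598,414)):
    a,b=[onz(c,(q[0]/3+195,q[1]/3+145),.074)*1e3 for q in(a,b)]
    d=a-b;print(n,np.round((a+b)/2,1),"len",round(np.linalg.norm(d),1),"heading",round(np.degrees(np.arctan2(-d[0],d[1])),1))
T=[onz(c,q,.012)*1e3 for q in((198,150),(451,159),(206,286),(433,294))];print(np.round(T,0),np.mean(T,0))
plan([475,-216,150],-7,.45)
E
```

```text
A [ 400.9 -229.9   74. ] len 72.3 heading -8.2
B [ 468.4 -226.2   74. ] len 72.8 heading -5.3
C [ 531.9 -238.9   74. ] len 72.2 heading -11.4
[[ 359. -151.   12.]
 [ 592. -182.   12.]
 [ 340. -286.   12.]
 [ 574. -318.   12.]] [ 466.46215236 -234.13036971   12.        ]
yaw -5.57 d [  6.    1.3 -78.4] dyaw -1.43
[0.45, 0.05, -0.02, 0.65, 0.71, 0.45, 0.05, -0.02, 0.65, 0.71]
```

>>> play_rows(deltas=[0.45,0.01,0.06,0.7,0,0.45,0.01,0.06,0.7,0,0.45,0,0,0.7,0,0.45,0,0,0.5,0,0.45,0,0,0,0])

```text
clock: 3.35
eef_pos: [0.4713, -0.2146, 0.0706]
tool_rot: [0.999, -0.04, -0.001, -0.001]
ft_force: [-0.8, 0.2, 0.4]
grip_width: 0.0383
```

```bash
python3 - <<'E'
from h import *
st();plan([468.4,-226.2,29],-5.3,.45,2)
E
```

```text
t 3.35 p [ 471.3 -214.6   70.6] F [-0.8  0.2  0.4] w 38.3
toolx [ 0.997 -0.08  -0.002] tooly [-0.08  -0.997 -0.001] z [-0.002  0.001 -1.   ]
yaw -4.59 d [ -2.9 -11.6 -41.6] dyaw -0.71
[0.45, -0.02, 0.1, 0.35, 0.36, 0.45, -0.02, 0.1, 0.35, 0.36]
```

>>> play_rows(deltas=[0.45,-0.03,0.11,0.33,0.4,0.45,-0.02,0.1,0.33,0.3,0.45,0,0,0,0])

```text
clock: 3.72
eef_pos: [0.4712, -0.2244, 0.0351]
tool_rot: [0.999, -0.043, 0.002, 0.0]
ft_force: [0.3, 0.8, 0.4]
grip_width: 0.0381
```

```bash
python3 - <<'E'
from h import *
st();plan([468.4,-226.2,29],-5.3,.45,1)
E
```

```text
t 3.73 p [ 471.2 -224.4   35.1] F [0.3 0.8 0.4] w 38.1
toolx [ 0.996 -0.085  0.004] tooly [-0.085 -0.996  0.   ] z [ 0.004 -0.001 -1.   ]
yaw -4.89 d [-2.8 -1.8 -6.1] dyaw -0.41
[0.45, -0.04, 0.03, 0.1, 0.41]
```

Close on leaf B.

>>> play_rows(deltas=[0.45,-0.04,0.03,0.1,0.4,0,0,0,0,0,0,0,0,0,0,0,0,0,0,0,0,0,0,0,0])

```text
clock: 4.35
eef_pos: [0.4712, -0.2257, 0.0328]
tool_rot: [0.999, -0.045, 0.005, 0.001]
ft_force: [0.6, 0.1, -1.8]
grip_width: 0.0074
```

```bash
python3 - <<'E'
from h import *
st()
E
```

```text
t 4.35 p [ 471.2 -225.7   32.8] F [ 0.6  0.1 -1.8] w 7.4
toolx [ 0.996 -0.09   0.01 ] tooly [-0.09  -0.996  0.002] z [ 0.009 -0.003 -1.   ]
```

>>> play_rows(deltas=[0,0,0,-0.6,0,0,0,0,-0.7,0,0,0,0,-0.6,0,0,0,0,0,0])

```text
clock: 4.85
eef_pos: [0.4687, -0.2249, 0.148]
tool_rot: [0.999, -0.045, 0.003, 0.0]
ft_force: [0.8, -0.7, -2.3]
grip_width: 0.0071
```

```bash
python3 - <<'E'
from h import *
st();plan([529,175,150],3.5,0)
E
```

```text
t 4.85 p [ 468.7 -224.9  148. ] F [ 0.8 -0.7 -2.3] w 7.1
toolx [ 0.996 -0.091  0.005] tooly [-0.091 -0.996  0.   ] z [ 0.005 -0.001 -1.   ]
yaw -5.2 d [ 60.3 399.9   2. ] dyaw 8.7
[0, 0.04, -0.75, -0.0, -0.97, 0, 0.06, -0.75, -0.0, -0.97, 0, 0.07, -0.75, -0.0, -0.97, 0, 0.08, -0.74, -0.0, -0.97, 0, 0.09, -0.74, -0.0, -0.97, 0, 0.11, -0.74, -0.0, -0.97, 0, 0.12, -0.74, -0.0, -0.97, 0, 0.13, -0.74, -0.0, -0.97, 0, 0.14, -0.73, -0.0, -0.97]
```

>>> play_rows(deltas=[0,0.04,-0.75,0,-1,0,0.06,-0.75,0,-1,0,0.07,-0.75,0,-1,0,0.08,-0.75,0,-1,0,0.09,-0.75,0,-1,0,0.11,-0.75,0,-1,0,0.12,-0.75,0,-1,0,0.13,-0.75,0,-1,0,0.14,-0.4,0,-0.7,0,0,0,0,0])

```text
clock: 6.1
eef_pos: [0.5215, 0.1686, 0.1299]
tool_rot: [0.999, 0.031, -0.009, 0.001]
ft_force: [-0.2, -1.7, -1.7]
grip_width: 0.0073
```

```bash
python3 - <<'E'
from h import *
st();plan([529,175,105],3.5,0)
c=cam("wrist");cv2.imwrite("pics/w3.png",c["color"])
E
```

```text
t 6.1 p [521.5 168.6 129.9] F [-0.2 -1.7 -1.7] w 7.3
toolx [ 0.998  0.062 -0.019] tooly [ 0.062 -0.998  0.002] z [-0.019 -0.003 -1.   ]
yaw 3.56 d [  7.5   6.4 -24.9] dyaw -0.06
[0, 0.13, -0.1, 0.42, 0.06]
```

View pics/w3.png

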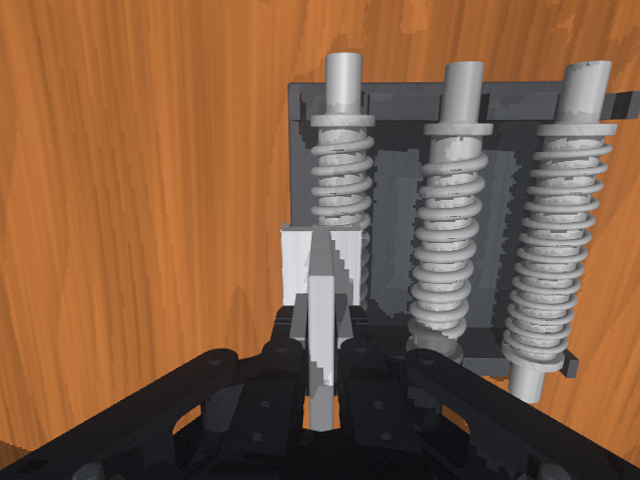

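Wrist view: the leaf is held squarely, the front spindle's rod is at (344,75) and its far collar at (343,119), so the leaf sits a few mm short in x. I'll refine the axis from this.

```bash
python3 - <<'E'
from h import *
c=cam("wrist")
print(onz(c,(344,54),.06),onz(c,(344,112),.055),onz(c,(343,120),.0665),onz(c,(341,155),.0665))
plan([526.5,176,105],3.5,0,2)
E
```

```text
[0.5239729  0.27894287 0.06      ] [0.52637618 0.25163363 0.055     ] [0.52576514 0.24724565 0.0665    ] [0.52610083 0.22960132 0.0665    ]
yaw 3.42 d [  5.6   9.4 -25.1] dyaw 0.08
[0, 0.05, -0.08, 0.21, -0.04, 0, 0.05, -0.08, 0.21, -0.04]
```

>>> play_rows(deltas=[0,0.07,-0.1,0.15,0,0,0.06,-0.09,0.15,0,0,0,0,0,0])

```text
clock: 6.58
eef_pos: [0.5273, 0.1762, 0.1096]
tool_rot: [1.0, 0.028, -0.011, 0.002]
ft_force: [0.2, -0.1, -1.6]
grip_width: 0.0074
```

```bash
python3 - <<'E'
from h import *
st();plan([529,180,95],3.5,0,2)
E
```

```text
t 6.58 p [527.3 176.2 109.6] F [ 0.2 -0.1 -1.6] w 7.4
toolx [ 0.998  0.055 -0.022] tooly [ 0.055 -0.998  0.004] z [-0.022 -0.005 -1.   ]
yaw 3.18 d [  1.7   3.8 -14.6] dyaw 0.32
[0, 0.02, -0.03, 0.12, -0.16, 0, 0.02, -0.03, 0.12, -0.16]
```

>>> play_rows(deltas=[0,0.03,-0.05,0.12,-0.2,0,0.02,-0.03,0.08,-0.1,0,0,0,0.03,0,0,0,0,0.03,0])

```text
clock: 7.08
eef_pos: [0.5301, 0.1808, 0.0931]
tool_rot: [0.999, 0.03, -0.011, 0.002]
ft_force: [-0.1, 0.2, -1.9]
grip_width: 0.0075
```

>>> play_rows(deltas=[0,0,0,0.03,0,0,0,0,0.03,0])

```text
clock: 7.32
eef_pos: [0.5302, 0.1808, 0.0896]
tool_rot: [0.999, 0.03, -0.011, 0.002]
ft_force: [-0.2, 0.1, -1.9]
grip_width: 0.007
```

>>> play_rows(deltas=[0,0,0,0.03,0,0,0,0,0.03,0])

```text
clock: 7.58
eef_pos: [0.5306, 0.1804, 0.0863]
tool_rot: [1.0, 0.03, -0.01, 0.003]
ft_force: [-0.3, -1.0, 4.9]
grip_width: 0.0072
```

>>> play_rows(deltas=[0,0,-0.03,0.03,0])

```text
clock: 7.7
eef_pos: [0.5312, 0.1809, 0.0858]
tool_rot: [1.0, 0.029, -0.009, 0.004]
ft_force: [-1.6, -6.4, 12.0]
grip_width: 0.0075
```

>>> play_rows(deltas=[0,0,-0.03,0.03,0])

```text
clock: 7.82
eef_pos: [0.5316, 0.181, 0.0856]
tool_rot: [1.0, 0.029, -0.008, 0.006]
ft_force: [-1.6, -7.0, 9.7]
grip_width: 0.0071
```

>>> play_rows(deltas=[0,0,-0.03,0.03,0])

```text
clock: 7.95
eef_pos: [0.5317, 0.181, 0.0856]
tool_rot: [1.0, 0.028, -0.007, 0.007]
ft_force: [-3.9, -6.5, 11.4]
grip_width: 0.0076
```

>>> play_rows(deltas=[0,0,-0.03,0.03,0])

```text
clock: 8.07
eef_pos: [0.5317, 0.1811, 0.0856]
tool_rot: [1.0, 0.028, -0.007, 0.009]
ft_force: [-4.3, -6.7, 10.3]
grip_width: 0.0076
```

>>> play_rows(deltas=[0,0,-0.03,0.03,0])

```text
clock: 8.2
eef_pos: [0.5316, 0.1812, 0.0856]
tool_rot: [1.0, 0.027, -0.006, 0.01]
ft_force: [-3.6, -6.3, 10.7]
grip_width: 0.0074
```

>>> play_rows(deltas=[0,0,0,-0.07,0,0,0,0,-0.07,0])

```text
clock: 8.45
eef_pos: [0.5315, 0.1816, 0.0943]
tool_rot: [1.0, 0.027, -0.006, 0.01]
ft_force: [-0.1, 0.5, -2.7]
grip_width: 0.007
```

>>> play_rows(deltas=[0,-0.01,-0.06,0,0,0,-0.01,-0.04,0,0,0,0,0,0,0])

```text
clock: 8.82
eef_pos: [0.5298, 0.1888, 0.0937]
tool_rot: [1.0, 0.027, -0.007, 0.009]
ft_force: [-0.3, -0.2, -1.4]
grip_width: 0.0071
```

>>> play_rows(deltas=[0,0,0,0.03,0])

```text
clock: 8.95
eef_pos: [0.5297, 0.1889, 0.0918]
tool_rot: [1.0, 0.028, -0.007, 0.009]
ft_force: [-0.4, -0.7, -2.3]
grip_width: 0.0073
```

>>> play_rows(deltas=[0,0,0,0.03,0])

```text
clock: 9.07
eef_pos: [0.5297, 0.1891, 0.0898]
tool_rot: [1.0, 0.028, -0.007, 0.009]
ft_force: [0.1, 1.3, 0.5]
grip_width: 0.0072
```

>>> play_rows(deltas=[0,0,0,0.03,0])

```text
clock: 9.2
eef_pos: [0.5302, 0.1897, 0.0884]
tool_rot: [1.0, 0.028, -0.006, 0.008]
ft_force: [-0.7, 2.0, 1.7]
grip_width: 0.0075
```

>>> play_rows(deltas=[0,0,0,0.03,0])

```text
clock: 9.32
eef_pos: [0.5305, 0.1903, 0.0869]
tool_rot: [1.0, 0.028, -0.006, 0.008]
ft_force: [0.3, 1.7, 0.2]
grip_width: 0.0072
```

>>> play_rows(deltas=[0,0,0,0.03,0])

```text
clock: 9.45
eef_pos: [0.5308, 0.1906, 0.0856]
tool_rot: [1.0, 0.028, -0.005, 0.007]
ft_force: [-1.4, 0.9, 7.4]
grip_width: 0.0075
```

>>> play_rows(deltas=[0,0,0.01,0.03,0])

```text
clock: 9.57
eef_pos: [0.531, 0.1905, 0.0854]
tool_rot: [1.0, 0.028, -0.005, 0.007]
ft_force: [-3.3, 0.9, 14.3]
grip_width: 0.0075
```

>>> play_rows(deltas=[0,0,-0.02,0.03,0])

```text
clock: 9.7
eef_pos: [0.531, 0.1908, 0.0854]
tool_rot: [1.0, 0.028, -0.004, 0.007]
ft_force: [-4.4, -4.8, 12.9]
grip_width: 0.0073
```

>>> play_rows(deltas=[0,0,0,0.02,0])

```text
clock: 9.82
eef_pos: [0.531, 0.1906, 0.0855]
tool_rot: [1.0, 0.028, -0.004, 0.007]
ft_force: [-2.2, 1.5, 5.0]
grip_width: 0.0074
```

>>> play_rows(deltas=[0,0,0,0,0,0,0,0,0,0])

```text
clock: 10.07
eef_pos: [0.5309, 0.1906, 0.0857]
tool_rot: [1.0, 0.028, -0.003, 0.007]
ft_force: [-0.9, 1.2, 1.2]
grip_width: 0.0076
```

```bash
python3 - <<'E'
from h import *
st()
c=cam("wrist");a=c["color"][60:460,120:560];cv2.imwrite("pics/w4.png",cv2.resize(a,None,fx=1.4,fy=1.4))
E
```

```text
t 10.07 p [530.9 190.6  85.7] F [-0.9  1.2  1.2] w 7.6
toolx [ 0.998  0.056 -0.007] tooly [ 0.056 -0.998  0.014] z [-0.007 -0.015 -1.   ]
```

View pics/w4.png

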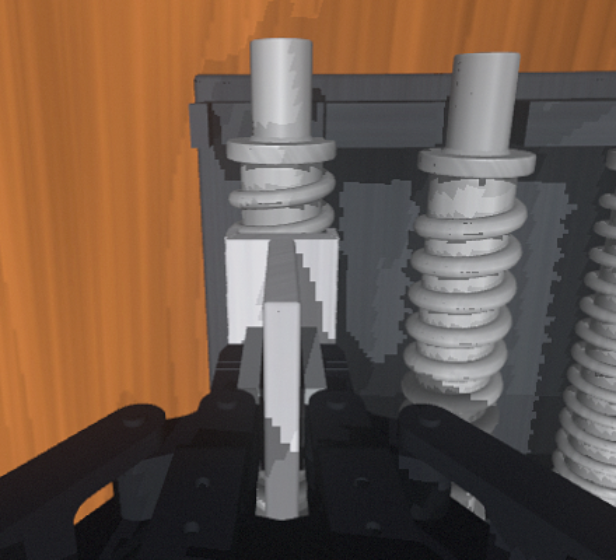

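The leaf sits straight on the front thread. It dropped about 4 mm to the same depth (TCP 85.6 mm) at two places, about a pitch apart. Home is predicted at 85.8 mm, and a wrong leaf should stay above 88.8 mm. I'm letting it go.

>>> play_rows(deltas=[0.2,0,0,0,0,0.4,0,0,0,0,0.4,0,0,0,0,0.4,0,0,0,0])

```text
clock: 10.62
eef_pos: [0.5307, 0.1891, 0.0845]
tool_rot: [1.0, 0.027, -0.004, 0.009]
ft_force: [0.4, 0.2, 0.7]
grip_width: 0.034
```

>>> play_rows(deltas=[0.4,0,0,-0.3,0,0.4,0,0,-0.5,0,0.4,0,0,-0.6,0,0.4,0,-0.5,-0.6,0,0.4,0,-0.5,0,0,0.4,0,0,0,0])

```text
clock: 11.38
eef_pos: [0.5281, 0.2516, 0.2063]
tool_rot: [1.0, 0.026, -0.005, 0.009]
ft_force: [-0.2, -0.1, 0.1]
grip_width: 0.0342
```

```bash
python3 - <<'E'
from h import *
st()
c=cam("wrist");cv2.imwrite("pics/w5.png",c["color"])
s=cam("side")["color"];t=cam("top")["color"]
cv2.imwrite("pics/mix.png",np.hstack([cv2.resize(c["color"],(448,336)),cv2.resize(s[170:360,215:365],(265,336))]))
E
```

```text
t 11.38 p [528.1 251.6 206.3] F [-0.2 -0.1  0.1] w 34.2
toolx [ 0.999  0.053 -0.011] tooly [ 0.053 -0.998  0.019] z [-0.01  -0.019 -1.   ]
```

View pics/mix.png

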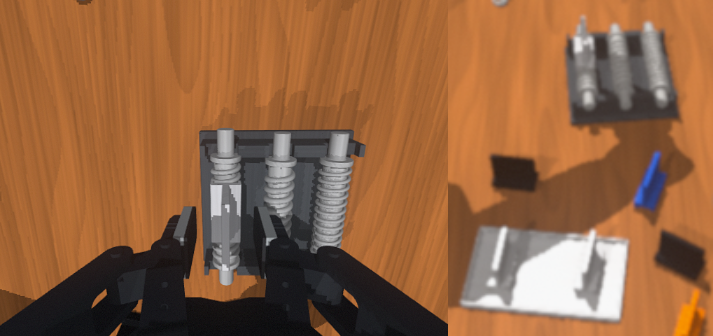

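```bash
python3 - <<'E'
from h import *
im=cv2.imread("pics/w5.png")[180:420,260:420];cv2.imwrite("pics/w5c.png",cv2.resize(im,None,fx=2.5,fy=2.5,interpolation=cv2.INTER_LINEAR))
E
```

```text
(no output)
```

View pics/w5c.png

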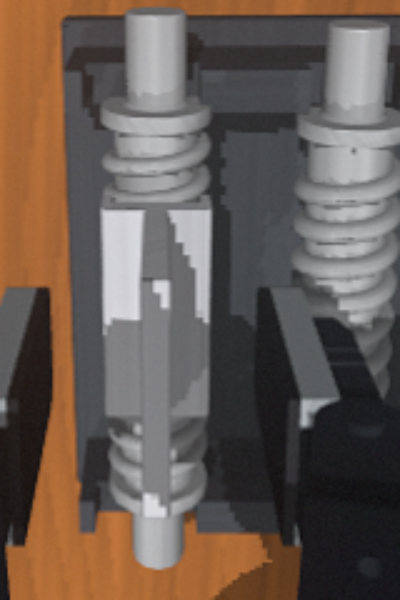

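The crop shows the leaf upright: plate top from (156,280) to (155,515), foot top from row 208 to row 415, with thread showing at both ends.

```bash
python3 - <<'E'
from h import *
c=cam("wrist")
g=lambda q,z:onz(c,(q[0]/2.5+260,q[1]/2.5+180),z)*1e3
for z in(.127,.131):
    a,b=g((156,280),z),g((155,515),z);print(z,np.round(a,1),np.round(b,1),np.linalg.norm(a-b))
a,b=g((156,208),.075),g((155,415),.075);print("foot",np.round(a,1),np.round(b,1),np.linalg.norm(a-b))
a,b=g((155,112),.0625),g((155,505),.0625);print("collars",a,b,(a+b)/2)
E
```

```text
0.127 [529.  222.7 127. ] [532.4 150.5 127. ] 72.2907549501121
0.131 [528.9 224.6 131. ] [532.3 153.7 131. ] 70.97117790178801
foot [528.6 222.5  75. ] [532.  148.5  75. ] 74.09621680431341
collars [526.7813257 249.8825937  62.5      ] [534.25629023 102.84185633  62.5       ] [530.51880797 176.36222502  62.5       ]
```

```bash
python3 -c "
from h import *
st();print(ticket.job_done())"
```

```text
t 11.57 p [528.  249.1 205.8] F [-0.1 -0.5 -0.4] w 34.2
toolx [ 0.999  0.049 -0.012] tooly [ 0.049 -0.999  0.02 ] z [-0.011 -0.02  -1.   ]
the job is handed in; nothing more can be done
None
```

I meshed the middle tray leaf first and it dropped fully home on the front thread, so I left it there upright, let go of it, and handed the job in at 11.6 s.

**How I know it fits:** it touched the crests at about 90 mm (TCP height) and sank to 85.6 mm at two places, about a pitch apart. Home works out at 85.8 mm, and a wrong leaf would have stayed above about 88.8 mm. The measured wrist force stayed under about 15 N.

**Last checks:**
- **Position:** the last wrist picture shows it upright and along the spindle, about 8–10 mm off mid-thread (limit 26 mm).
- **Height:** plate length and end positions fit the home height better than 4 mm higher, but that picture check is coarse.
- **Other leaves and bystanders:** the side view shows the other two leaves still upright in the tray. I never touched them or the jar, can or wrench.

**Not settled:**
- **Other leaves not tried:** I did not mesh the other two. You asked for one by one, so the result rests on the depth this leaf reached.
- **Pitch unclear:** the camera suggested about 11–11.75 mm, while the two seats were about 9.5–10 mm apart, with some play. I did not pin the pitch down.

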